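# Bring up the marked vial and hold the photometer's light shield at its balance point

## Robot

A 6-joint arm with a two-finger parallel gripper is mounted at the origin on the work surface. World frame = base frame: x ahead of the robot, y to its left, z up, the work surface at z = 0. Lengths are in m, angles in rad, forces in N, time in s.
With the tool pointing down it reaches from about 0.2 to 0.875 m from the base axis. Payload 3.4 kg.
Tool frame: the origin (TCP) lies at the very end of the fingers, on their centre line; the grasp point (between the pads) lies hold_point_z behind it (hold_point_z is the distance from the TCP to the grasp point, in m); z points along the fingers, x is the direction in which the jaws open and shut, and the axes are right-handed (so a half turn about z gives the same grasp; the last joint's range is limited). The gripper opens to 94 mm and grips with 3 to 60 N. Pads are 16 mm wide; open, the fingers measure 119 mm over their backs; the gripper's body (75 mm by 177 mm) begins 78 mm behind the grasp point.
Start: joints at [-1.416, 0.276, 1.505, -0, 1.361, -0.121], TCP at [0.157, -0.553, 0.205] pointing down, gripper open.
Joint ranges: [-2.89, 2.89], [-0.75, 2.08], [0.22, 2.7], [-1.18, 4.32], [0.11, 2.71], [-2.7, 2.7]. Speed limits (rad/s): [2.57, 2.57, 3.14, 3.14, 3.14, 3.14].

## Interface

Orientations are given as [roll, pitch, yaw] about the fixed x, y, z axes, in that order (R = Rz(yaw) Ry(pitch) Rx(roll)).
In Python, from bench import move_pose, move_straight, movej, gripper_open, gripper_close, wait, inverse_kinematics, state, camera, MotionError, hand_in, hold_point_z gives the robot as it stands. The module is installed in compiled form; this text tells all that it offers. Calls block until the motion is done:
- move_pose(position, orientation): joint-space move of the TCP to a pose.
- move_straight(position, frame=None, velocity=0.15, until_force=None): straight line of the TCP; frame=None keeps the orientation; velocity is the mean speed in m/s. With until_force (N) it stops when the force on the tool has changed by that much, and returns True; else False.
- movej(angles): joint-space move.
- gripper_open() and gripper_close(force=None): open the fingers fully, or close them until they stop; force is the grip in N (None keeps the last).
- wait(seconds).
- inverse_kinematics(position, orientation): joint angles nearest the present ones, or None.
- state(): the state.
- camera(name): name is "side" or "top"; returns a dict with "img" (480x640x3 uint8, blue, green, red), "fx", "fy", "cx", "cy" (pixels), "dist" ([k1, k2, p1, p2, k3] as OpenCV has them; the pictures are not rectified), "R" (3x3) and "t" (3): a world point X has camera coordinates R X + t. Camera axes: x right, y down, z forward; pixel columns grow to the right and rows downward; lengths in m; the calibration is good to about 2 mm. A picture is of the moment at which its call begins. There is no depth.
A pose or a line that the arm cannot do raises MotionError and nothing moves.
- hand_in(): hands the job in, once; it reports no verdict.
The state is a dict: "time": time; "qpos": joint angles; "dq": joint speeds; "tau": joint torques, N m; "eef_pos": TCP position; "tcp_rot": TCP orientation; "contact_force": force on the tool from outside, world axes, zero at the start; "torque": the same for the moment, N m; "gripper_width": opening from 0.0 (shut) to 1.0 (fully open).
Only numpy, scipy, OpenCV 4.12 (cv2) and the standard library are available. Lean on these libraries where they do the work, as an engineer would, in place of code of your own. Each camera call takes 0.05 s, during which the arm holds its last target. There are 200 camera calls.

## Task

On the white photometer, turn the round sample turret by the black bar knob on top until the orange-capped vial clicks into the notch at the red index line, leaving the blue light shield shut meanwhile. Then take the shield by its yellow tab, swing it up to its balance point, standing upright on its hinge, and finish the job while still holding it there by the tab, so that the optics below can be inspected. Never let it tip over backwards, and leave the other things on the bench where they are.

Things in the scene. Friction and masses are not known exactly. Their poses are not given: they have to be found in the camera images.
- photometer: white benchtop photometer, fixed; housing 220 (x) x 400 (y) x 60 mm high, origin at the centre of its underside; x axis from its front (display, facing the robot) to its back, y to its left, z up. Left on top: round turret (axis 90 mm left of the origin). Right: grey optics chamber (100 x 130 mm, top at 110 mm, centre 8 mm behind, 100 mm right of the origin) under the blue light shield.
- turret (a joint): turret angle about its vertical axis, rad, growing anticlockwise from above, range -3.1 to 3.1, starts at 0 in a notch. Ten places and notches 0.628 rad apart, so the orange vial needs a turn of one or two notches (0.63 or 1.26) either way. Let go within 0.25 rad of a notch it snaps in, to within 0.02; up to 0.15 N m between. Disc radius 75 mm; all caps' tops 115 mm above the bench.
- knob_grip (a point): grip point of the turret's black bar knob, on the turret's axis, 160 mm above the bench. The bar is 46 mm long, 14 mm thick, 40 mm high (138 to 178 mm above the bench), nothing beside it. The point turns with the turret: y along the bar's length, x across its thickness, z up; at turret angle 0 its axes are the photometer's. Turn it gripped from above.
- vial_orange: the only orange-capped vial, 21 mm wide, 30 mm high, standing loose (1 mm play) in one of the turret's cups, 58 mm from the turret's axis, one or two places to either side of the index line; origin at the centre of its underside, 85 mm above the bench; its cap's top is 115 mm above the bench.
- read_station (a point): fixed point on the photometer where the orange cap's centre belongs: at the turret place in line with the red index line, 58 mm from the turret's axis towards the optics chamber, 115 mm above the bench.
- index_mark (a point): middle of the red index line (36 mm long) on the small grey snout between turret and optics chamber, 95 mm above the bench; the line points at the turret's axis, 106 mm from it. Its axes are the photometer's.
- shield (a joint): shield angle about its level hinge, rad: 0 shut (flat, reaching from the hinge to the photometer's front), pi/2 upright, tab on top, 2.5 lying back on its stop. Blue plate 100 mm long, 130 mm wide (along the hinge), 8 mm thick, 0.2 to 0.4 kg, hinge in the plate's mid-plane, hardly any friction: it balances exactly upright (pi/2) and falls shut or back from elsewhere unless held.
- shield_hinge (a point): middle of the shield's hinge line, 62 mm behind and 100 mm right of the photometer's origin, 116 mm above the bench. The hinge line runs along its y axis, which is the photometer's y axis at every angle.
- tab_grip (a point): grip point of the yellow tab (20 mm wide along the hinge, 8 mm thick, standing out 50 mm from the middle of the plate's free edge, in its plane): 132 mm from the hinge line, 32 mm from the edge; shield shut: 116 mm above the bench, clear space on both sides, housing's top 56 mm below. Axes turn with the shield: y along the hinge, -x away from it. Pinched along y it can turn between the fingers.
- loose_vial: small loose glass vial with white cap, 23 mm across, 48 mm high, standing on the front of the photometer's top between turret and shield; origin at the centre of its underside. Leave it.
- beaker: glass beaker 72 mm across, 90 mm high, left of the photometer; origin under its centre. Leave it.
- tub: white reagent tub 100 mm across, 130 mm high; origin under its centre. Leave it.
- wash_bottle: white bottle with blue cap, 64 mm across, 170 mm high; origin under its centre. Leave it.
- cylinder: clear measuring cylinder on a blue six-sided foot 72 mm across, 220 mm high; origin under its centre. Leave it.
- vial_rack: green vial rack 70 x 180 mm, 53 mm high with its vials, behind the photometer; origin under its centre. Leave it.
- marker: white and green marker 130 mm long, 13 mm thick, lying in front of the photometer; origin under it, near its middle. Leave it.

How it is judged:
By the outcome, as a careful person would: the job done as asked, in the order asked, and still so for the second after the job is handed in, while the arm keeps its last pose, push and grip.
It also fails if it takes over 48 s, if anything falls off the work surface, if the arm or the gripper's body presses on something with over 40 N, if the wrist force passes 120 N, or if a joint passes its speed limit or range.

## Working session

There is one attempt and no reset: what is moved stays moved. The work goes in short steps, each a Python script; the robot and the scene stay as the last script left them, time stands still between calls to the robot, and variables do not carry over. Pictures are saved under pics/ and viewed, about 8 in all and at most 12, crops included, and the job is handed in when it is done.

```bash
mkdir -p pics; python3 - <<'E'
from bench import *
import cv2,numpy as np
for n in("top","side"):
    c=camera(n);cv2.imwrite(f"pics/{n}0.png",c["img"]);print(n,c["fx"],c["fy"],c["cx"],c["cy"],c["dist"],np.array(c["R"]).tolist(),c["t"], "cam at",-np.array(c["R"]).T@c["t"])
s=state();print(s["time"],hold_point_z,s["tcp_rot"],s["gripper_width"])
E
```

```text
top 472.51018667205864 472.51018667205864 318.43487037803584 236.0787890454787 [0.03960648 0.         0.         0.         0.        ] [[-0.013418903290163757, -0.999852761402741, -0.010695258285937622], [-0.9950925799123274, 0.014402178696604337, -0.09789450777352164], [0.09803412894455812, 0.009329135228131285, -0.9951393253198152]] [0.03793546 0.59111801 1.251368  ] cam at [0.46604943 0.0177423  1.30355844]
side 601.4509356128019 601.4509356128019 323.76547437914235 236.93570483652675 [0.05329259 0.         0.         0.         0.        ] [[-0.9763006410883319, -0.21603690382014257, 0.01284968475561157], [-0.16107909336464699, 0.6857193064074977, -0.709818680016836], [0.14453575298636478, -0.6950662479273662, -0.7042672270529402]] [0.56160657 0.15365888 1.43837287] cam at [0.36515178 1.01572532 1.11485235]
0.1 0.0188 [-3.14141077e+00  1.55132380e-03 -1.29496772e+00] 0.9973746859454142
```

View pics/top0.png

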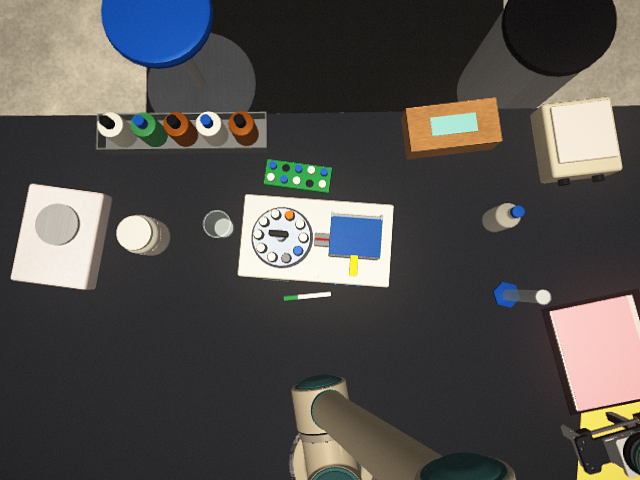

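View pics/side0.png

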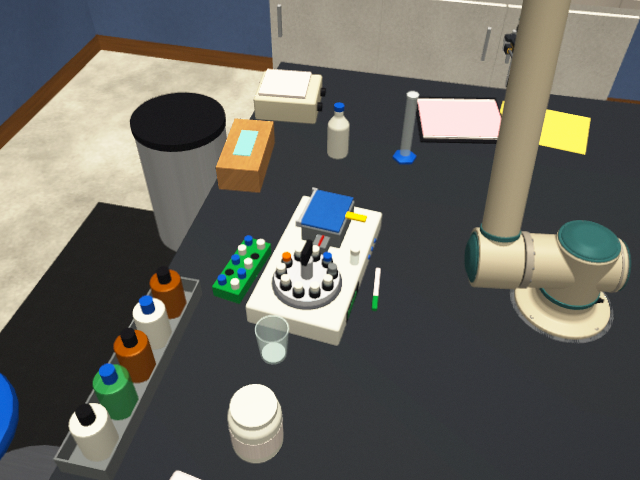

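Top view: turret at about (283,237), orange cap (289,215), red line (321,240), blue plate from (330,215) to (382,258), tab at (353,265). I'll enlarge both views to get accurate points.

```bash
python3 - <<'E'
import cv2,numpy as np
a=cv2.imread("pics/top0.png")[185:295,230:400];b=cv2.imread("pics/side0.png")[180:345,245:390]
cv2.imwrite("pics/topc.png",cv2.resize(a,None,fx=4.7,fy=4.7,interpolation=cv2.INTER_CUBIC))
cv2.imwrite("pics/sidec.png",cv2.resize(b,None,fx=3.6,fy=3.6,interpolation=cv2.INTER_CUBIC))
E
```

```text
(no output)
```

View pics/topc.png

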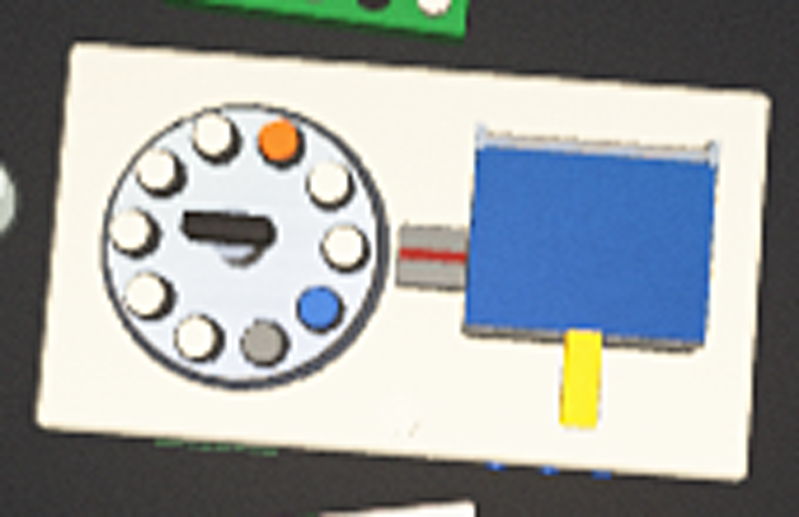

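View pics/sidec.png

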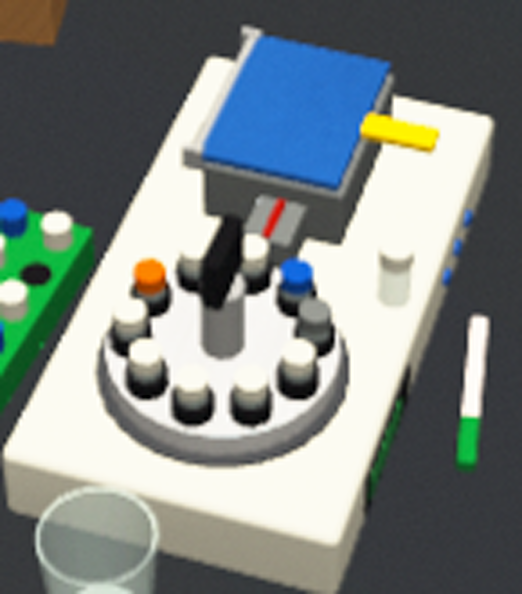

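Caps run evenly, with the reading place at crop (345,248). Orange is at (280,140), two places anticlockwise of it, so the turret turns by −1.257. Loose vial shows only in the side crop, at (395,275). Next I fit the photometer's pose from both views.

```bash
cat > fit.py <<'E'
from bench import *
import cv2,numpy as np
from scipy.optimize import least_squares
def cams(): return {n:camera(n) for n in("top","side")}
def proj(c,X):
    return cv2.projectPoints(np.float64(X),cv2.Rodrigues(np.array(c["R"]))[0],np.array(c["t"]),np.array([[c["fx"],0,c["cx"]],[0,c["fy"],c["cy"]],[0,0,1]]),np.array(c["dist"]))[0][:,0]
def world(p,X):
    X=np.atleast_2d(X);c,s=np.cos(p[2]),np.sin(p[2])
    return np.c_[c*X[:,0]-s*X[:,1]+p[0],s*X[:,0]+c*X[:,1]+p[1],X[:,2]]
E
python3 - <<'E'
from fit import *
C=cams()
cap=lambda k:(.058*np.cos(-np.pi/2+k*np.pi/5),.09+.058*np.sin(-np.pi/2+k*np.pi/5),.115)
T=[((.11,.2,.06),70,44),((.11,-.2,.06),769,94),((-.11,-.2,.06),746,480),((-.11,.2,.06),38,428)]
T+=[(cap(k),x,y) for k,(x,y) in enumerate([(344,246),(329,183),(280,140),(214,137),(161,170),(133,231),(147,294),(198,336),(263,341),(320,307)])]
T+=[((0,.002,.095),402,252),((0,-.034,.095),465,257),((-.038,-.035,.12),466,325),((-.038,-.165,.12),705,346),((-.088,-.1,.12),578,427)]
S=[(cap(2),150,272),(cap(9),297,272),((-.038,-.035,.12),338,186),((-.038,-.165,.12),390,66),((-.088,-.1,.12),438,137),((-.11,-.2,.06),493,122),((-.11,.2,.06),335,590),((.11,.2,.06),8,455)]
d=[("top",X,(x+.5)/4.7-.5+230,(y+.5)/4.7-.5+185) for X,x,y in T]+[("side",X,(x+.5)/3.6-.5+245,(y+.5)/3.6-.5+180) for X,x,y in S]
def f(p,only=None): return np.concatenate([proj(C[n],world(p,X))[0]-(u,v) for n,X,u,v in d if only in(None,n)])
for o in(None,"top","side"):
    r=least_squares(f,[.5,0,0],args=(o,),loss="soft_l1");print(o,r.x)
    if o is None: np.save("pose.npy",r.x);print(f(r.x).reshape(-1,2).round(1).tolist())
p=np.load("pose.npy");k=world(p,(0,.09,.16))[0];t=world(p,(-.07,-.1,.116))[0];print("knob",k,"tab",t)
h=hold_point_z
for w in np.arange(-1,1.01,1)*np.pi+p[2]:
    for a in(0,-1.257,-1.35): 
        q=inverse_kinematics(k-[0,0,h],[np.pi,0,w+a]);print("knob",w,a,None if q is None else np.round(q,2))
    q=inverse_kinematics(t-[0,0,h],[np.pi,0,w+np.pi/2]);print("tab",w+np.pi/2,None if q is None else np.round(q,2))
    u=world(p,(.062,-.1,.248))[0];q=inverse_kinematics(u-[0,0,h],[np.pi,0,w+np.pi/2]);print("up",None if q is None else np.round(q,2))
E
```

```text
None [ 0.5790974   0.03666137 -0.08722501]
[[-0.4, -0.6], [0.7, -0.6], [0.7, 0.4], [-1.1, 0.1], [-0.0, -0.1], [-0.2, -0.4], [-0.5, -0.3], [-0.5, -0.7], [-1.3, -0.3], [-0.8, -0.3], [-0.6, 0.0], [-0.7, 0.3], [-0.4, 0.2], [-0.4, -0.0], [-0.4, 0.2], [0.2, 0.1], [-0.6, -0.2], [0.4, -0.8], [0.1, 0.0], [0.6, -0.8], [0.7, -0.7], [0.7, -0.6], [0.8, -1.4], [0.2, -0.2], [1.3, -2.2], [1.8, -13.2], [-2.1, -0.6]]
top [ 0.57867451  0.03585162 -0.08817737]
side [ 0.57997636  0.04030903 -0.09013059]
knob [0.5869377  0.12631921 0.16      ] tab [ 0.50065207 -0.05686045  0.116     ]
knob -3.2288176684898673 0 None
knob -3.2288176684898673 -1.257 [ 0.1   0.35  1.55  0.    1.24 -1.7 ]
knob -3.2288176684898673 -1.35 [ 0.1   0.35  1.55 -0.    1.24 -1.61]
tab -1.6580213416949707 [-0.25  0.26  1.82 -0.    1.06  1.41]
up [-0.22  0.36  1.33 -0.    1.46  1.44]
knob -0.08722501490007399 0 [ 0.1   0.35  1.55 -0.    1.24  0.18]
knob -0.08722501490007399 -1.257 [ 0.1   0.35  1.55 -0.    1.24  1.44]
knob -0.08722501490007399 -1.35 [ 0.1   0.35  1.55 -0.    1.24  1.53]
tab 1.4835713118948226 [-0.25  0.26  1.82 -0.    1.06 -1.73]
up [-0.22  0.36  1.33  0.    1.46 -1.7 ]
knob 3.054367638689719 0 None
knob 3.054367638689719 -1.257 [ 0.1   0.35  1.55  0.    1.24 -1.7 ]
knob 3.054367638689719 -1.35 [ 0.1   0.35  1.55 -0.    1.24 -1.61]
tab 4.6251639654846155 [-0.25  0.26  1.82 -0.    1.06  1.41]
up [-0.22  0.36  1.33 -0.    1.46  1.44]
```

```bash
python3 - <<'E'
from fit import *
p=np.load("pose.npy");k=world(p,(0,.09,.16-hold_point_z))[0];w=p[2]
s=state();e=np.array(s["eef_pos"]);e[2]=.37;move_straight(e,velocity=.3)
move_pose([k[0],k[1],.30],[np.pi,0,w]);print(state()["time"])
print("hit",move_straight(k,velocity=.12,until_force=12));print(state()["eef_pos"],k)
gripper_close(force=25);s=state();print(s["time"],s["gripper_width"]*94,np.round(s["contact_force"],1),np.round(s["torque"],2))
cv2.imwrite("pics/grip.png",np.hstack([cv2.resize(camera(n)["img"][y:y+130,x:x+150],None,fx=2.6,fy=2.6) for n,y,x in(("top",170,220),("side",180,240))]))
E
```

```text
3.7417
hit False
[0.58754817 0.1263762  0.14198559] [0.5869377  0.12631921 0.1412    ]
6.4167 13.598706821857904 [ 2.7 -0.1 -0. ] [-0.08 -0.26 -0.03]
```

View pics/grip.png

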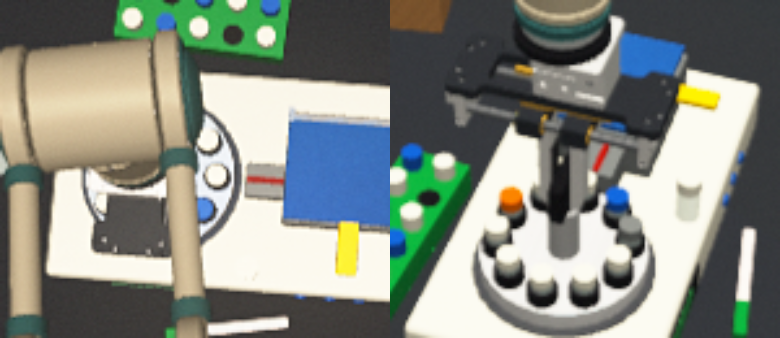

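The bar is pinched (13.6 mm) in both views: left is the top view, right the side view, with the orange cap at (511,200) of the composite. Now I turn it clockwise.

```bash
python3 - <<'E'
from fit import *
p=np.load("pose.npy");k=world(p,(0,.09,.16-hold_point_z))[0];w=p[2]
for f in(.5,1): move_straight(k,frame=[np.pi,0,w-f*2*np.pi/5],velocity=.1) if 0 else move_pose(k,[np.pi,0,w-f*2*np.pi/5])
wait(.2);s=state();print(s["time"],s["tcp_rot"],np.round(s["torque"],2),np.round(s["contact_force"],1))
gripper_open();k[2]=.28;move_straight(k,velocity=.25);print(state()["time"])
move_pose(world(p,(-.07,-.1,.25))[0],[np.pi,0,w-np.pi/2])
print(state()["time"])
cv2.imwrite("pics/turned.png",np.hstack([cv2.resize(camera(n)["img"][y:y+130,x:x+150],None,fx=2.6,fy=2.6,interpolation=2) for n,y,x in(("top",170,220),("side",180,240))]))
E
```

```text
8.0167 [ 3.14126188e+00  1.64858244e-03 -1.34290886e+00] [ 0.59 -0.07  0.03] [ 0.6  4.6 -0.5]
10.0083
10.8417
```

View pics/turned.png

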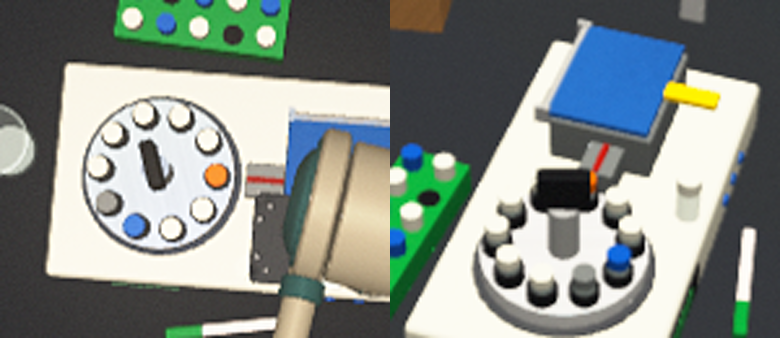

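The orange cap sits at composite (217,175), in line with the red line (248–285,180). Next, a numeric check of that, plus the loose vial's clearance to the open fingers.

```bash
python3 - <<'E'
from fit import *
p=np.load("pose.npy");C=cams()
c=C["top"];h=cv2.cvtColor(c["img"],cv2.COLOR_BGR2HSV);m=cv2.inRange(h,(6,170,120),(18,255,255));m[:, :270]=0;m[:,320:]=0;m[:200]=0;m[270:]=0
ys,xs=np.nonzero(m);print("orange",xs.mean(),ys.mean(),len(xs),"pred",proj(c,world(p,(0,.032,.115))), "1deg-ish ref", proj(c,world(p,(.005,.032,.115))))
# loose vial from side: cap top centre crop (397,257), z=.108
s=C["side"];u=np.array([(397+.5)/3.6-.5+245,(257+.5)/3.6-.5+180])
r=least_squares(lambda a:proj(s,world(p,(a[0],a[1],.108)))[0]-u,[-.08,0]);print("loose vial (photometer frame)",r.x)
E
```

```text
orange 302.5344827586207 237.13793103448276 58 pred [[302.75820172 236.79780573]] 1deg-ish ref [[302.91033259 234.83525662]]
loose vial (photometer frame) [-0.08874625  0.00650023]
```

Cap is within 1 mm of the read station, and the loose vial clears the finger by 35 mm. Now I grip the tab and swing most of the way.

```bash
cat >> fit.py <<'E'
p=np.load("pose.npy")
def tab(a): return world(p,(.062-.132*np.cos(a),-.1,.116+.132*np.sin(a)-hold_point_z))[0]
E
python3 - <<'E'
from fit import *
print("hit",move_straight(tab(0),velocity=.12,until_force=10));gripper_close(force=20)
s=state();print(s["time"],s["eef_pos"]-tab(0),s["gripper_width"]*94,np.round(s["contact_force"],1))
if .1<s["gripper_width"]<.3:
    for a in np.linspace(0,1.2,9)[1:]:
        move_straight(tab(a),velocity=.06);s=state();print(round(s["time"],2),round(a,2),np.round(s["contact_force"],1),np.round(s["torque"],2),round(s["gripper_width"]*94,1))
        if np.linalg.norm(s["contact_force"])>25: print("stop");break
cv2.imwrite("pics/swing.png",np.hstack([cv2.resize(camera(n)["img"][y:y+130,x:x+150],None,fx=2.6,fy=2.6,interpolation=2) for n,y,x in(("top",170,270),("side",140,260))]))
E
```

```text
hit False
13.5917 [ 6.78197969e-05  1.30193502e-03 -4.87088093e-05] 19.95630559496279 [1.  4.8 0.1]
14.07 0.15 [ 1.   6.6 -2.2] [ 0.89 -0.18  0.03] 19.6
14.56 0.3 [ 1.9  5.8 -2.4] [ 0.9  -0.2  -0.07] 19.8
15.04 0.45 [ 0.6  6.  -1.6] [ 0.99 -0.11 -0.03] 19.7
15.53 0.6 [ 1.5  5.  -2.3] [ 1.01 -0.07 -0.01] 20.0
16.01 0.75 [ 0.1  5.1 -1.9] [ 1.09 -0.07 -0.1 ] 19.7
16.49 0.9 [ 0.9  5.2 -1.2] [ 1.07 -0.08 -0.03] 19.7
16.98 1.05 [ 0.2  5.7 -1.9] [ 0.96 -0.01 -0.06] 20.1
17.46 1.2 [ 0.6  5.8 -2.1] [ 0.89  0.01 -0.11] 19.6
```

View pics/swing.png

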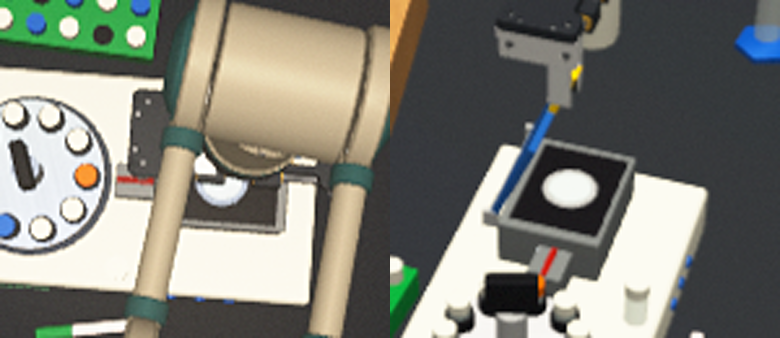

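The shield (blue, side half, edge (495,210) to (550,110)) follows with the tab pinched at low forces, and the optics are exposed. I finish to upright.

```bash
python3 - <<'E'
from fit import *
for a in np.linspace(1.2,np.pi/2,4)[1:]:
    move_straight(tab(a),velocity=.05);s=state();print(round(s["time"],2),round(a,2),np.round(s["contact_force"],1),round(s["gripper_width"]*94,1))
wait(.5);s=state();e=world((0,0,-p[2]),s["eef_pos"]-tab(np.pi/2))[0];print("err phot frame",e,np.round(s["contact_force"],1),np.round(s["torque"],2))
C=cams()
# predicted blue-plate left edge (y=-.035) bottom/top centre, at various angles
for n in C:
  for a in(1.47,1.57,1.67):
    print(n,a,proj(C[n],world(p,[(.062-r*np.cos(a)+q*np.sin(a),-.035,.116+r*np.sin(a)+q*np.cos(a)) for r in(.03,.1) for q in(-.004,.004)])).round(1).tolist())
a=C["side"]["img"][130:250,270:390];cv2.imwrite("pics/up.png",cv2.resize(a,None,fx=5,fy=5,interpolation=2))
E
```

```text
18.03 1.32 [-1.   5.4 -0. ] 20.0
18.51 1.45 [-0.3  4.4  0.4] 20.1
18.98 1.57 [-1.9  5.5  1.7] 19.9
err phot frame [-0.00038938  0.00120408  0.00067387] [-0.7  5.1  1.1] [ 0.91  0.2  -0.05]
top 1.47 [[330.9, 215.5], [331.2, 212.3], [331.2, 214.3], [331.4, 210.8]]
top 1.57 [[331.0, 214.3], [331.3, 211.1], [331.5, 210.0], [331.7, 206.6]]
top 1.67 [[331.1, 213.0], [331.3, 209.9], [331.8, 205.7], [332.0, 202.4]]
side 1.47 [[302.0, 214.5], [298.8, 213.6], [304.5, 192.8], [301.2, 191.8]]
side 1.57 [[300.8, 214.1], [297.6, 213.4], [300.4, 191.6], [297.1, 190.9]]
side 1.67 [[299.6, 213.7], [296.4, 213.3], [296.3, 190.7], [293.0, 190.3]]
```

View pics/up.png

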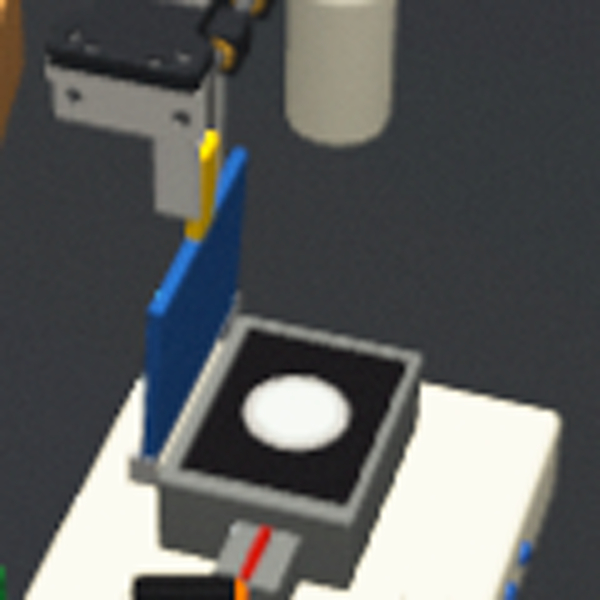

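The plate stands upright on its hinge, its near edge at crop x≈146 from row 305 to 450, and the tab's front face shows at (207,185) beside the near finger. I measure the lean numerically before handing in.

```bash
python3 - <<'E'
from fit import *
C=cams();c=C["side"];im=c["img"].astype(float);b=im[:,:,0]-im[:,:,2]
rows=np.arange(194,215);e=[]
for r in rows:
    v=b[r,285:312];h=(v[:6].mean()+v[15:].max())/2;i=np.argmax(v>h);e.append(285+i-1+(h-v[i-1])/(v[i]-v[i-1]))
m=np.polyfit(rows,e,1);print("left edge dx/drow",m[0],np.round(e,1).tolist())
for a in np.arange(1.45,1.71,.04):
    q=proj(c,world(p,[(.062-r*np.cos(a)+.004*np.sin(a),-.035,.116+r*np.sin(a)+.004*np.cos(a)) for r in(.03,.09)]));d=q[1]-q[0];print(round(a,2),round(d[0]/d[1],3))
t=C["top"];h=cv2.cvtColor(t["img"],cv2.COLOR_BGR2HSV);mk=cv2.inRange(h,(6,170,120),(18,255,255));mk[:,:270]=0;mk[:,320:]=0;mk[:200]=0;mk[270:]=0
ys,xs=np.nonzero(mk);print("orange",xs.mean(),ys.mean(),state()["time"])
E
```

```text
left edge dx/drow -0.004360753387345383 [299.0, 298.7, 298.6, 298.6, 298.7, 298.7, 298.7, 298.6, 298.6, 298.6, 298.6, 298.8, 299.0, 299.0, 298.8, 298.7, 298.7, 298.6, 298.6, 298.6, 298.6]
1.45 -0.138
1.49 -0.083
1.53 -0.029
1.57 0.023
1.61 0.075
1.65 0.125
1.69 0.174
orange 302.56140350877195 237.0701754385965 19.6833
```

```bash
python3 -c "
from bench import *
hand_in();print(state()['time'])"
```

```text
the job is handed in; nothing more can be done
the job is handed in; nothing more can be done
```

I finished the job and handed it in at about 20 s of the 48 s allowed. `hand_in` gives no verdict, so these are my own checks.

- **Turret:** I turned it two notches clockwise (−1.26 rad) by the bar knob, with the shield shut, then let go. The orange cap is within about 0.3 px (under 1 mm) of the read station in the top camera. It had not moved when I looked again after the swing.
- **Shield:** I pinched the yellow tab along the hinge, swung it up along its arc and was still holding it with 20 N at hand-in. Tool force during the swing stayed below about 8 N.
- **Lean:** The plate's edge in the side picture gives about 1.55 rad, and the commanded arm position gives 1.57. They differ by about 0.02 rad, which is about what the calibration allows, so I did not correct it.
- **Disagreements:**
  - The tab grip sits about 1.3 mm off sideways, with a steady sideways reading of about 5 N.
  - One side-view corner point was mis-marked in the pose fit (13 px off); the fit was set up to discount such outliers.
- **Other items:** The loose vial, marker and rack showed no sign of having moved in the crops I viewed. I did not measure the beaker, tub, wash bottle and cylinder afterwards; the arm travelled above or well clear of them.

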